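# Balance-test two rotor bars on knife edges

### The job

One of the two steel rotor bars on the sloping rack is out of balance. Try each by laying it level across a knife edge of the balancing stand, hub up and centred, and letting go to see whether it drops an end. Leave the balanced bar resting level on a knife edge, lay the one that dropped an end flat in the shallow tray, hub up, and do not disturb the other things on the bench.

Things in the scene. Friction and masses are not known exactly. Their poses are not given: they have to be found in the camera images.
- rotor_a: steel rotor bar, 130 mm long (x); middle 14 mm wide (y), 8 mm thick, round ends 18 mm across. Square hub on top: 22 mm (x) by 20 mm (y), 23 mm high. Under each end a dark disc, 18 mm across, stands 8 mm below the flat underside; 39 mm high in all, 0.1 to 0.16 kg. Origin midway between the discs, level with their lower faces; z up out of the hub. Starts hub up on the rack.
- rotor_b: the other rotor bar, same shape and look. In one of the two the centre of mass lies about 15 mm from the middle towards one end; in the other it is in the middle. Both start in the two bays, 70 mm apart, of a fixed wooden rack that slopes 30 degrees, its upper end towards the robot's left.
- rotor_a_hub (a point): centre of rotor_a's hub where it is gripped across its 20 mm: 27 mm above the discs' lower faces, 19 mm above the bar's flat underside, 12 mm below the hub's top; x along the bar, z out of the hub.
- rotor_b_hub (a point): the same point of rotor_b.
- rotor_a_under (a point): middle of rotor_a's flat underside, 19 mm below rotor_a_hub along the bar's z: the spot to set on a knife edge.
- rotor_b_under (a point): the same spot of rotor_b.
- edge_left (a point): centre of the top of one of the fixed stand's two knife edges: blunt upright blade, top 8 mm (x) by 14 mm (y), about 40 mm above the bench. A bar goes across it along x; its mass must lie within 4 mm of the centre to stay level. Rubber pads, centres 58 mm out in +x and -x, tops 22 mm below the edge, catch a tipping bar at about 12 degrees. Stand base 150 x 112 mm.
- edge_right (a point): the same for the other knife edge, 70 mm beside the first in -y of the stand; either bar may go on either edge.
- tray: fixed shallow wooden tray, 180 mm (x) by 90 mm (y), 16 mm high, walls 4 mm, floor 4 to 5 mm thick; origin under its centre on the bench.
- loupe: black loupe, 30 mm across, 31 mm tall, standing loose near the stand and tray; bystander.
- punch: short steel punch, 12 x 64 mm, lying loose behind; bystander.
- alcohol_lamp: round glass lamp, 62 mm across, 72 mm tall, standing loose behind the rack; bystander.

How it is judged:
By the outcome, as a careful person would: the job done as asked, in the order asked, and still so for the second after the job is handed in, with the robot touching nothing.
It also fails if it takes over 70 s, if anything falls off the work surface, if the arm or the gripper's body presses on something with over 40 N, if the wrist force passes 120 N, or if a joint passes its speed limit or range.

### The arm

A 7-joint arm with a two-finger parallel gripper is mounted at the origin on a cart in front of the work surface, level with it; the furniture and walls round the work are solid. World frame = base frame: x ahead of the robot, y to its left, z up, the work surface at z = 0. Lengths are in mm, angles in rad, forces in N, time in s.
With the tool pointing down it reaches from about 400 to 875 mm from the base axis. Payload 4.4 kg.
Tool frame: the origin (TCP) lies midway between the tips of the shut fingers; the grasp point (between the pads) lies 19 mm behind it (ctrl.pinch_z is the distance from the TCP to the grasp point, in mm); z points along the fingers, y is the line along which they close (so a half turn about z gives the same grasp; the last joint's range is limited). The gripper opens to 85 mm and grips with 20 to 120 N. Pads are 22 mm wide; open, the fingers measure 114 mm over their backs; the gripper's body (76 mm by 85 mm) begins 54 mm behind the grasp point. The pads swing forward as they close: fully open they stand 13 mm farther back than shut.
Start: joints at [-1.322, 0.628, 0.038, 1.517, -0.027, 0.996, -0.02], TCP at [201.233, 618.08, 231.313] pointing down, gripper open.
Joint ranges: [-3.06, 3.06], [-0.37, 2.12], [-1.25, 1.32], [0.18, 2.47], [-1.1, 4.24], [0.23, 1.98], [-2.94, 2.94]. Speed limits (rad/s): [2.57, 2.57, 3.14, 3.14, 3.14, 3.14, 3.14].

### API

Orientations are given as [roll, pitch, yaw] about the fixed x, y, z axes, in that order (R = Rz(yaw) Ry(pitch) Rx(roll)).
In Python, from cell import read_state, cams, order, ctrl gives the robot as it stands.
- The arm moves only by the tool move_arm, never from a script. Its argument "targets" is text: rows parted by semicolons, each of 7 numbers parted by spaces: the gripper's target within -1 to 1 (fully open at 1, half-way at 0, shut at -1), then the shift along the tool's x, y, z in cm, then the turn, a rotation vector about the tool's x, y, z in degrees. A call has 1 to 5 rows; each row shifts and turns the commanded pose from where the row before left it, along the tool's axes as they then stand; what a row does not reach is not made up. A row lasts 1/12 s, in which the tool goes at most 41.7 mm and 7.16 degrees, less where a joint would pass 70% of its speed; a pose out of reach is approached as far as the arm can. A call with a gripper value outside its range is refused whole. The fingers move at their own pace and stop on an object; the grip force is fixed at half the most. Time passes only in rows, so rows that do not move let the fingers close. It gives the time, the measured TCP pose, the force, the opening and the grip force at its end, in the units of the state.
- read_state(): the state, without advancing time (a new reading comes with each control period).
- cams.get_image(name): name is "scene" or "top" or "wrist"; returns a dict with "color" (384x512x3 uint8, red, green, blue), "fovy" (degrees; the focal length in pixels is half the picture's height over the tangent of half this angle, whatever the lens; pixels are square), "cx", "cy" (the principal point, pixels), "rvec" (rotation vector, rad) and "tvec" (3), from world to camera coordinates, as OpenCV has them. Camera axes: x right, y down, z forward; pixel columns grow to the right and rows downward; lengths in mm; the calibration is good to about 2 mm. A picture is of the moment at which its call begins. There is no depth.
- order.finish_job(): hands the job in; it is judged then, once.
The state is a dict: "clock": time; "qpos": joint angles; "qd": joint speeds; "tau": joint torques, N m; "eef_pos": TCP position; "tool_rot": TCP orientation; "force": force on the tool from outside, world axes, zero at the start; "torque": the same for the moment, N m; "width": finger opening in mm; "gripper_force": force on a finger pad.
Only numpy, scipy, OpenCV 4.12 (cv2) and the standard library are available. Lean on these libraries where they do the work, as an engineer would, in place of code of your own. Each camera call takes 0.05 s, during which the arm holds its last target. There are 200 camera calls.

## Working session

There is one attempt and no reset: what is moved stays moved. The work goes in short steps, Python scripts to look and compute and a tool call to move; the robot and the scene stay as the last step left them, time stands still between calls to the robot, and variables do not carry over. Pictures are saved under pics/ and viewed, at most 10 in all, crops included, and the job is handed in when it is done.

Besides the shell and the picture viewer there is one more tool, called as name(argument=value, ...) on one line, values as JSON. move_arm: Moves the arm, as the interface text tells. Its arguments: {"type":"object","properties":{"targets":{"type":"string"}},"required":["targets"]}

```bash
ls; mkdir -p pics
cat > h.py <<'E'
import numpy as np, cv2
from scipy.spatial.transform import Rotation as R
from cell import read_state, cams, order, ctrl
def grab(n):
    im=cams.get_image(n); return im
def K(im):
    h=im["color"].shape[0]; f=h/2/np.tan(np.radians(im["fovy"])/2)
    return np.array([[f,0,im["cx"]],[0,f,im["cy"]],[0,0,1.]])
def proj(im,P):
    return cv2.projectPoints(np.array(P,float).reshape(-1,1,3),np.array(im["rvec"],float),np.array(im["tvec"],float),K(im),None)[0].reshape(-1,2)
def ray(im,u,v):
    Rm=cv2.Rodrigues(np.array(im["rvec"],float))[0]; d=Rm.T@np.linalg.inv(K(im))@[u,v,1.]
    return -Rm.T@np.array(im["tvec"],float).ravel(), d
def onz(im,u,v,z):
    c,d=ray(im,u,v); return c+d*(z-c[2])/d[2]
E
cat > s.py <<'E'
from h import *
import pickle
d={n:grab(n) for n in("scene","top")}
pickle.dump(d,open("im0.pkl","wb"))
for n in d:
    c=cv2.cvtColor(d[n]["color"],cv2.COLOR_RGB2BGR); cv2.imwrite(f"pics/{n}0.png",cv2.resize(c,(800,600),interpolation=cv2.INTER_CUBIC))
    print(n,d[n]["fovy"],ray(d[n],256,192))
s=read_state(); print(s)
E
python3 s.py
```

```text
pics
scene 49.30011837743741 (array([ 190.16145792, -834.43962775,  626.91227466]), array([ 0.4460751 ,  0.63373592, -0.63204408]))
top 42.65516473505856 (array([ 394.98097539, -280.56810772,  927.95892395]), array([ 0.19122204,  0.0194879 , -0.98143165]))
{'clock': 0.1, 'qpos': array([-1.32178246,  0.62927446,  0.03843201,  1.51827534, -0.02701044,
        0.99631207, -0.01999749]), 'qd': array([ 0.00079689, -0.00220203,  0.00147915, -0.00286821,  0.00022611,
        0.0017513 , -0.00022545]), 'tau': array([ 3.34883443e-03, -5.64532042e+01,  1.23055000e+00, -1.93970132e+01,
        1.13032601e-02,  5.42164416e-03,  1.63514915e-05]), 'eef_pos': array([201.05013645, 617.52463192, 230.46497768]), 'tool_rot': array([-3.13984082e+00,  2.90453663e-06,  2.82678577e+00]), 'force': array([-1.24703267,  0.20580342,  0.68720744]), 'torque': array([ 0.0074817 , -0.0202723 ,  0.00775829]), 'gripper_force': 0.0, 'width': 85.49297585098422}
```

View pics/scene0.png

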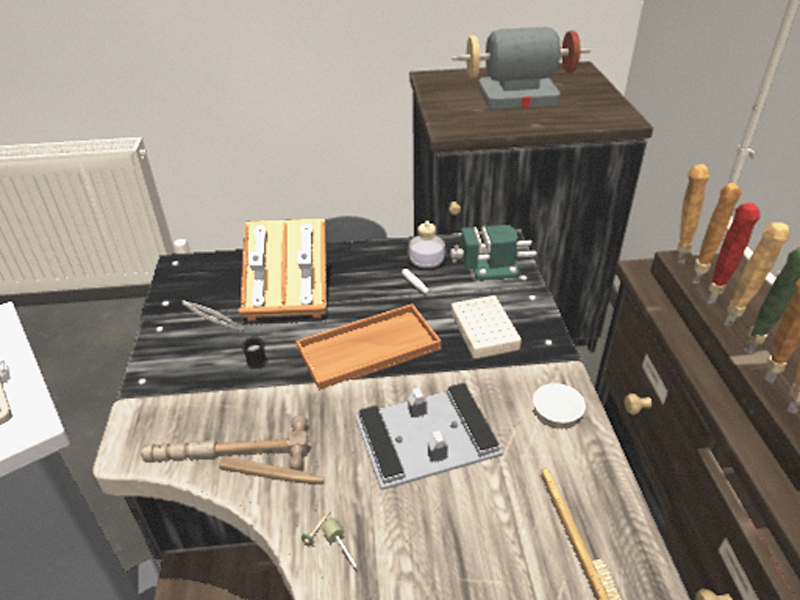

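View pics/top0.png

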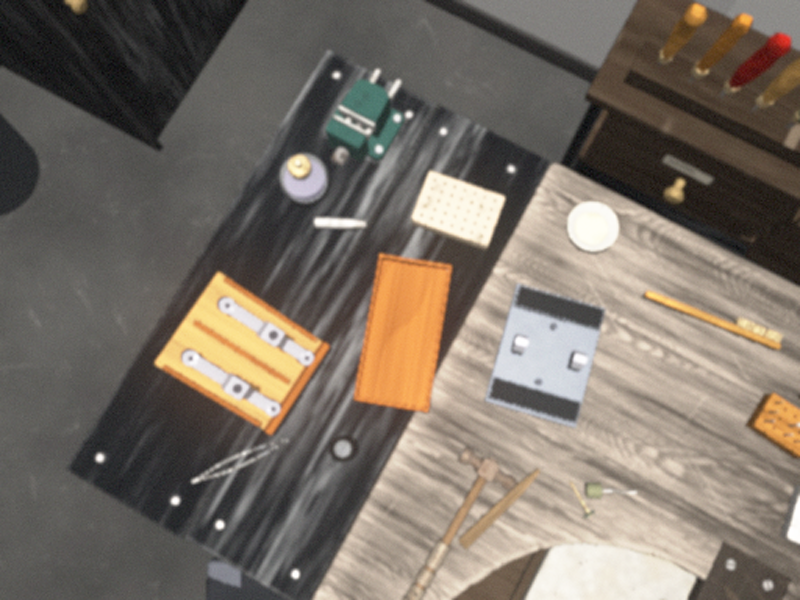

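The scene view shows the rack with rotors at about (258,262) and (305,262). In the top view the hubs are at (273,335) and (237,388), the blades at (521,344) and (579,359), and the tray at about (404,333). Next I triangulate these and enlarge some crops.

```bash
cat > t.py <<'E'
from h import *
import pickle
d=pickle.load(open("im0.pkl","rb"));T=d["top"];S=d["scene"]
for n,(u,v),z in [("b1",(521,341),40),("b2",(579,357),40),("stand",(519,284),5),("stand",(605,303),5),("stand",(575,426),5),("stand",(487,398),5),
 ("tray",(380,254),16),("tray",(452,264),16),("tray",(428,412),16),("tray",(356,400),16),("rack",(220,272),80),("rack",(328,345),20),("rack",(272,434),20),("rack",(155,362),80),("hub1",(273,335),90),("hub2",(237,388),90),("loupe",(343,449),31),("lamp",(303,180),50)]:
    print(n,onz(T,u*.64,v*.64,z).round(0), (proj(S,onz(T,u*.64,v*.64,z))/.64).round(0))
def crop(im,x0,y0,x1,y1,w,h):
    x0,y0,x1,y1=[int(a*.64) for a in(x0,y0,x1,y1)]
    print((x0,y0,x1,y1))
    return cv2.resize(cv2.cvtColor(im["color"][y0:y1,x0:x1],cv2.COLOR_RGB2BGR),(w,h),interpolation=cv2.INTER_CUBIC)
a=crop(T,145,262,345,437,400,350); b=crop(T,470,270,620,430,400,350)
c=crop(S,230,210,340,325,400,250); e=crop(S,345,370,515,490,400,250)
cv2.imwrite("pics/crop0.png",np.vstack([np.hstack([a,b]),np.hstack([c,e])]))
E
python3 t.py
```

```text
b1 [ 517. -403.   40.] [[417. 393.]]
b2 [ 497. -469.   40.] [[439. 436.]]
stand [ 592. -409.    5.] [[467. 388.]]
stand [ 566. -512.    5.] [[508. 450.]]
stand [ 419. -467.    5.] [[382. 488.]]
stand [ 454. -364.    5.] [[358. 416.]]
tray [ 631. -239.   16.] [[412. 303.]]
tray [ 616. -327.   16.] [[442. 340.]]
tray [ 438. -293.   16.] [[317. 382.]]
tray [ 454. -209.   16.] [[296. 342.]]
rack [597. -60.  80.] [[325. 222.]]
rack [ 519. -176.   20.] [[324. 309.]]
rack [ 416. -111.   20.] [[240. 313.]]
rack [495.  10.  80.] [[247. 224.]]
hub1 [ 522. -123.   90.] [[303. 252.]]
hub2 [464. -85.  90.] [[254. 254.]]
loupe [ 397. -195.   31.] [[252. 345.]]
lamp [ 715. -149.   50.] [[421. 237.]]
(92, 167, 220, 279)
(300, 172, 396, 275)
(147, 134, 217, 208)
(220, 236, 329, 313)
```

View pics/crop0.png

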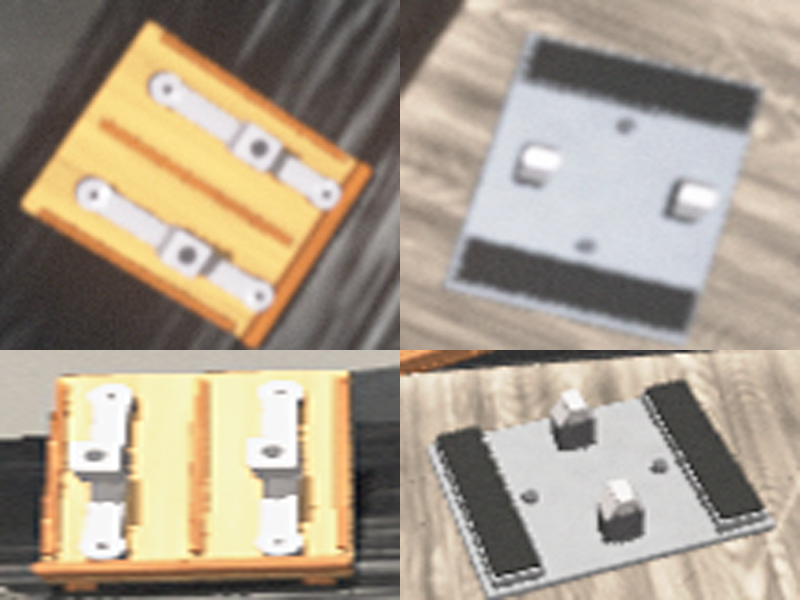

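```bash
cat > f.py <<'E'
from h import *
import pickle
from scipy.optimize import least_squares as LS
d=pickle.load(open("im0.pkl","rb"));T=d["top"];S=d["scene"]
a=lambda p:np.array(p)/3.125+[92,167]
b=lambda p:(np.array(p)-[400,0])/[4.167,3.398]+[300,172]
c=lambda p:(np.array(p)-[0,350])/[5.714,3.378]+[147,134]
e=lambda p:(np.array(p)-[400,350])/[3.67,3.247]+[220,236]
M=np.array([[56,0,16],[0,0,39],[-56,0,16.]])
for n,t,s in [("r1",[(167,90),(259,149),(325,194)],[(280,392),(270,452),(280,545)]),("r2",[(95,194),(187,255),(260,296)],[(110,393),(97,456),(103,546)])]:
    t=np.array([a(p) for p in t]);s=np.array([c(p) for p in s])
    def res(q):
        Rm=R.from_euler("xyz",[0,-q[4],q[3]]).as_matrix(); P=M@Rm.T+q[:3]
        return np.r_[(proj(T,P)-t).ravel(),(proj(S,P)-s).ravel(),(q[4]-np.pi/6)*50]
    r=LS(res,[500,-100,50,1,.52]); q=r.x; Rm=R.from_euler("xyz",[0,-q[4],q[3]]).as_matrix()
    print(n,q[:3].round(1),np.degrees(q[3:]).round(1),"hub",(q[:3]+Rm@[0,0,27]).round(1)); print(r.fun.round(1))
def tri(u,v):
    def res(P): return np.r_[(proj(T,P)-u).ravel(),(proj(S,P)-v).ravel()]
    r=LS(res,[500,-400,40]); return r.x.round(1),r.fun.round(1)
print(tri(b((543,160)),e((574,400))),tri(b((697,195)),e((624,490))))
E
python3 f.py
```

```text
r1 [ 533.8 -105.    45.9] [56.7 30.2] hub [ 526.4 -116.4   69.3]
[ 0.1 -0.2 -0.1 -0.2  0.2 -0.1 -0.3  0.4  0.1  0.3 -0.4 -0.6  0.2]
r2 [475.6 -67.6  48.3] [56.5 30.2] hub [468.1 -78.9  71.7]
[ 0.1  0.   0.4 -0.3 -0.2 -0.3 -0.1  0.7 -0.5 -0.4 -0.3 -0.2  0.1]
(array([ 515.3, -404.3,   42.6]), array([ 0.1, -0.3, -0.3,  0.1])) (array([ 495.5, -470.2,   41.4]), array([ 0.1, -0.3, -0.3,  0.1]))
```

```bash
cat > p.py <<'E'
# plan(target tcp, R target, n rows, grip): print rows from the measured pose
from h import *
from scipy.spatial.transform import Slerp
def tool(yaw,slope=0): # bar yaw/slope (deg), tool x along bar x, z into bar
    return R.from_euler("xyz",[0,-np.radians(slope),np.radians(yaw)])*R.from_euler("x",np.pi)
def now():
    s=read_state(); return np.array(s["eef_pos"],float),R.from_euler("xyz",s["tool_rot"]),s
def plan(legs,g,start=None):
    if start is None: p,r,s=now()
    else: p,r=start
    out=[]
    for P,Rt,n in legs:
        P=np.array(P,float); sl=Slerp([0,1],R.concatenate([r,Rt]))
        for k in range(n):
            p0=p+(P-p)*k/n; r0,r1=sl(k/n),sl((k+1)/n)
            sh=r0.inv().apply((P-p)/n)/10; w=np.degrees((r0.inv()*r1).as_rotvec())
            out.append(f"{g} "+" ".join(f"{v:.2f}" for v in sh)+" "+" ".join(f"{v:.1f}" for v in w))
        p,r=P,Rt
    for i in range(0,len(out),5): print("; ".join(out[i:i+5]))
def grasp_tcp(hub,Rt,back=0): return np.array(hub)+Rt.apply([0,0,ctrl.pinch_z-back])
E
python3 - <<'E'
from p import *
Rt=tool(56.6,30); P=grasp_tcp([526.4,-116.4,70],Rt,110)
print(P,ctrl.pinch_z)
plan([(P,Rt,22)],0)
E
```

```text
[ 501.27055422 -154.51080496  149.06811937] 18.700000000000003
0 -2.38 -2.91 0.38 -1.3 1.0 4.7; 0 -2.62 -2.72 0.27 -1.3 1.0 4.7; 0 -2.84 -2.50 0.17 -1.3 1.0 4.7; 0 -3.03 -2.26 0.07 -1.3 1.0 4.7; 0 -3.21 -2.01 -0.03 -1.3 1.0 4.7
0 -3.36 -1.74 -0.13 -1.3 1.0 4.7; 0 -3.48 -1.46 -0.22 -1.3 1.0 4.7; 0 -3.59 -1.16 -0.31 -1.3 1.0 4.7; 0 -3.66 -0.86 -0.39 -1.3 1.0 4.7; 0 -3.71 -0.55 -0.47 -1.3 1.0 4.7
0 -3.74 -0.24 -0.54 -1.3 1.0 4.7; 0 -3.73 0.08 -0.60 -1.3 1.0 4.7; 0 -3.70 0.40 -0.66 -1.3 1.0 4.7; 0 -3.65 0.71 -0.71 -1.3 1.0 4.7; 0 -3.57 1.02 -0.75 -1.3 1.0 4.7
0 -3.46 1.32 -0.78 -1.3 1.0 4.7; 0 -3.32 1.62 -0.81 -1.3 1.0 4.7; 0 -3.17 1.90 -0.82 -1.3 1.0 4.7; 0 -2.99 2.17 -0.83 -1.3 1.0 4.7; 0 -2.79 2.42 -0.83 -1.3 1.0 4.7
0 -2.57 2.66 -0.82 -1.3 1.0 4.7; 0 -2.33 2.87 -0.80 -1.3 1.0 4.7
```

move_arm(targets="0 -2.38 -2.91 0.38 -1.3 1.0 4.7; 0 -2.62 -2.72 0.27 -1.3 1.0 4.7; 0 -2.84 -2.50 0.17 -1.3 1.0 4.7; 0 -3.03 -2.26 0.07 -1.3 1.0 4.7; 0 -3.21 -2.01 -0.03 -1.3 1.0 4.7")

```text
clock: 0.52
eef_pos: [269.7, 440.6, 211.7]
tool_rot: [3.048, -0.108, 2.417]
force: [1.6, -0.9, 0.0]
width: 42.7
gripper_force: 0.0
```

move_arm(targets="0 -3.36 -1.74 -0.13 -1.3 1.0 4.7; 0 -3.48 -1.46 -0.22 -1.3 1.0 4.7; 0 -3.59 -1.16 -0.31 -1.3 1.0 4.7; 0 -3.66 -0.86 -0.39 -1.3 1.0 4.7; 0 -3.71 -0.55 -0.47 -1.3 1.0 4.7")

```text
clock: 0.93
eef_pos: [337.0, 265.4, 191.9]
tool_rot: [3.004, -0.244, 2.014]
force: [0.8, 0.5, 0.0]
width: 42.8
gripper_force: 0.0
```

move_arm(targets="0 -3.74 -0.24 -0.54 -1.3 1.0 4.7; 0 -3.73 0.08 -0.60 -1.3 1.0 4.7; 0 -3.70 0.40 -0.66 -1.3 1.0 4.7; 0 -3.65 0.71 -0.71 -1.3 1.0 4.7; 0 -3.57 1.02 -0.75 -1.3 1.0 4.7")

```text
clock: 1.35
eef_pos: [404.1, 89.4, 170.9]
tool_rot: [3.02, -0.386, 1.598]
force: [1.1, 0.6, 0.7]
width: 42.5
gripper_force: 0.0
```

move_arm(targets="0 -3.46 1.32 -0.78 -1.3 1.0 4.7; 0 -3.32 1.62 -0.81 -1.3 1.0 4.7; 0 -3.17 1.90 -0.82 -1.3 1.0 4.7; 0 -2.99 2.17 -0.83 -1.3 1.0 4.7; 0 -2.79 2.42 -0.83 -1.3 1.0 4.7")

```text
clock: 1.77
eef_pos: [470.1, -87.0, 149.0]
tool_rot: [3.101, -0.508, 1.151]
force: [1.3, 0.7, -0.4]
width: 42.4
gripper_force: 0.0
```

move_arm(targets="0 -2.57 2.66 -0.82 -1.3 1.0 4.7; 0 -2.33 2.87 -0.80 -1.3 1.0 4.7; 0 0 0 0 0 0 0; 0 0 0 0 0 0 0; 0 0 0 0 0 0 0")

```text
clock: 2.18
eef_pos: [495.6, -154.2, 140.4]
tool_rot: [-3.132, -0.545, 0.968]
force: [-0.4, -0.5, 0.0]
width: 42.7
gripper_force: 0.0
```

```bash
cat > w.py <<'E'
from p import *
import sys,pickle
im=grab("wrist"); pickle.dump(im,open("w.pkl","wb"))
p,r,s=now(); print(p.round(1),np.degrees(s["tool_rot"]).round(1),s["width"],np.array(s["force"]).round(1))
c=cv2.cvtColor(im["color"],cv2.COLOR_RGB2BGR); cv2.imwrite("pics/"+sys.argv[1],cv2.resize(c,(800,600),interpolation=cv2.INTER_CUBIC))
E
python3 w.py w1.png
python3 - <<'E'
from p import *
import pickle
im=pickle.load(open("w.pkl","rb"))
for q in([533.8,-105,46.7],[475.6,-67.6,46.7]):
    Rb=R.from_euler("xyz",np.radians([0,-30,56.6])); print((proj(im,Rb.apply([[56,0,16],[0,0,39],[-56,0,16]])+q)/.64).round())
E
```

```text
[ 495.6 -153.5  140.7] [-179.4  -31.3   55.5] 42.77380286353499 [0.3 0.6 1. ]
[[396. 182.]
 [398. 302.]
 [399. 389.]]
[[258. 185.]
 [254. 306.]
 [275. 392.]]
```

View pics/w1.png

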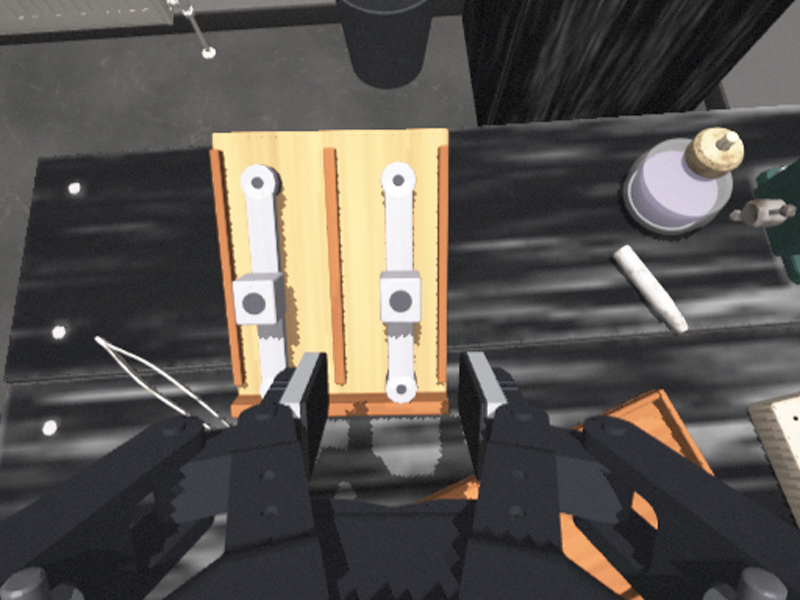

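Wrist view: the r1 hub hole is at (400,300) and its ends are at (397,182) and (401,389), within about 2 px of my prediction. I'm going in with the opening narrowed to about 32 mm.

Run:
```python
from p import *
Rt=tool(56.6,30); h=[526.6,-116.6,70.1]
plan([(grasp_tcp(h,Rt,45),Rt,5),(grasp_tcp(h,Rt,0),Rt,5)],-0.25)
print(grasp_tcp(h,Rt,0))
```

```text
-0.25 0.10 0.11 1.18 -0.0 -0.3 -0.2; -0.25 0.10 0.11 1.18 -0.0 -0.3 -0.2; -0.25 0.11 0.11 1.18 -0.0 -0.3 -0.2; -0.25 0.11 0.11 1.18 -0.0 -0.3 -0.2; -0.25 0.12 0.11 1.18 -0.0 -0.3 -0.2
-0.25 -0.00 -0.00 0.90 0.0 0.0 0.0; -0.25 -0.00 -0.00 0.90 0.0 0.0 0.0; -0.25 -0.00 -0.00 0.90 0.0 0.0 0.0; -0.25 -0.00 -0.00 0.90 0.0 0.0 0.0; -0.25 -0.00 -0.00 0.90 0.0 0.0 0.0
[ 531.74699492 -108.79417248   53.90532495]
```

move_arm(targets="-0.25 0.10 0.11 1.18 -0.0 -0.3 -0.2; -0.25 0.10 0.11 1.18 -0.0 -0.3 -0.2; -0.25 0.11 0.11 1.18 -0.0 -0.3 -0.2; -0.25 0.11 0.11 1.18 -0.0 -0.3 -0.2; -0.25 0.12 0.11 1.18 -0.0 -0.3 -0.2")

```text
clock: 2.65
eef_pos: [519.9, -127.0, 92.8]
tool_rot: [3.14, -0.519, 0.991]
force: [-0.4, 1.1, 0.3]
width: 32.0
gripper_force: 0.0
```

move_arm(targets="-0.25 0 0 0.9 0 0 0; -0.25 0 0 0.9 0 0 0; -0.25 0 0 0.7 0 0 0; -0.25 0 0 0 0 0 0; -0.25 0 0 0 0 0 0")

```text
clock: 3.07
eef_pos: [526.5, -118.8, 70.8]
tool_rot: [3.14, -0.519, 0.988]
force: [-0.2, -0.3, 0.3]
width: 32.1
gripper_force: 0.0
```

Run:
```python
from p import *
Rt=tool(56.6,30); h=[526.6,-116.6,70.1]
plan([(grasp_tcp(h,Rt,0),Rt,3)],-0.25)
p,r,s=now();print(p,s["width"],s["force"])
```

```text
-0.25 0.05 -0.04 0.67 0.0 0.1 -0.0; -0.25 0.05 -0.04 0.67 0.0 0.1 -0.0; -0.25 0.04 -0.04 0.67 0.0 0.1 -0.0
[ 526.47271491 -118.76958878   70.76290281] 32.094755589429674 [-0.24135895 -0.27735442  0.31612901]
```

move_arm(targets="-0.25 0.05 -0.04 0.67 0 0.1 0; -0.25 0.05 -0.04 0.67 0 0.1 0; -0.25 0.04 -0.04 0.6 0 0.1 0; -0.25 0 0 0 0 0 0; -0.25 0 0 0 0 0 0")

```text
clock: 3.48
eef_pos: [531.6, -109.0, 54.4]
tool_rot: [3.141, -0.525, 0.987]
force: [0.4, -0.4, -1.3]
width: 31.9
gripper_force: 0.0
```

move_arm(targets="-1 0 0 0 0 0 0; -1 0 0 0 0 0 0; -1 0 0 0 0 0 0; -1 0 0 0 0 0 0; -1 0 0 0 0 0 0")

```text
clock: 3.9
eef_pos: [531.8, -109.4, 54.8]
tool_rot: [3.139, -0.524, 0.988]
force: [0.2, 0.3, -0.7]
width: 19.2
gripper_force: 58.8
```

Run:
```python
from p import *
p,r,s=now()
P1=p+r.apply([0,0,-70])
plan([(P1,r,4),([495.5,-470.2,115],tool(-16.7),15)],-1)
```

```text
-1 -0.00 -0.00 -1.75 0.0 0.0 0.0; -1 -0.00 -0.00 -1.75 0.0 0.0 0.0; -1 -0.00 -0.00 -1.75 0.0 0.0 0.0; -1 -0.00 -0.00 -1.75 0.0 0.0 0.0; -1 -1.65 1.12 -0.95 -1.3 -1.7 4.8
-1 -1.58 1.28 -0.87 -1.3 -1.7 4.8; -1 -1.49 1.43 -0.80 -1.3 -1.7 4.8; -1 -1.39 1.56 -0.72 -1.3 -1.7 4.8; -1 -1.28 1.69 -0.64 -1.3 -1.7 4.8; -1 -1.15 1.80 -0.57 -1.3 -1.7 4.8
-1 -1.01 1.91 -0.50 -1.3 -1.7 4.8; -1 -0.86 1.99 -0.42 -1.3 -1.7 4.8; -1 -0.71 2.07 -0.36 -1.3 -1.7 4.8; -1 -0.54 2.13 -0.29 -1.3 -1.7 4.8; -1 -0.37 2.17 -0.23 -1.3 -1.7 4.8
-1 -0.19 2.20 -0.17 -1.3 -1.7 4.8; -1 -0.01 2.21 -0.12 -1.3 -1.7 4.8; -1 0.17 2.21 -0.07 -1.3 -1.7 4.8; -1 0.35 2.19 -0.03 -1.3 -1.7 4.8
```

move_arm(targets="-1 0 0 -1.75 0 0 0; -1 0 0 -1.75 0 0 0; -1 0 0 -1.75 0 0 0; -1 0 0 -1.75 0 0 0; -1 -1.65 1.12 -0.95 -1.3 -1.7 4.8")

```text
clock: 4.32
eef_pos: [511.1, -159.5, 117.6]
tool_rot: [-3.12, -0.495, 0.894]
force: [1.5, 0.1, -1.9]
width: 19.2
gripper_force: 58.7
```

move_arm(targets="-1 -1.58 1.28 -0.87 -1.3 -1.7 4.8; -1 -1.49 1.43 -0.80 -1.3 -1.7 4.8; -1 -1.39 1.56 -0.72 -1.3 -1.7 4.8; -1 -1.28 1.69 -0.64 -1.3 -1.7 4.8; -1 -1.15 1.80 -0.57 -1.3 -1.7 4.8")

```text
clock: 4.73
eef_pos: [505.0, -271.7, 115.5]
tool_rot: [-3.055, -0.318, 0.442]
force: [-0.0, 0.8, -1.3]
width: 18.9
gripper_force: 58.8
```

move_arm(targets="-1 -1.01 1.91 -0.50 -1.3 -1.7 4.8; -1 -0.86 1.99 -0.42 -1.3 -1.7 4.8; -1 -0.71 2.07 -0.36 -1.3 -1.7 4.8; -1 -0.54 2.13 -0.29 -1.3 -1.7 4.8; -1 -0.37 2.17 -0.23 -1.3 -1.7 4.8")

```text
clock: 5.15
eef_pos: [499.0, -381.7, 115.2]
tool_rot: [-3.075, -0.136, 0.026]
force: [1.4, 0.2, -0.8]
width: 19.1
gripper_force: 58.8
```

move_arm(targets="-1 -0.19 2.20 -0.17 -1.3 -1.7 4.8; -1 -0.01 2.21 -0.12 -1.3 -1.7 4.8; -1 0.17 2.21 -0.07 -1.3 -1.7 4.8; -1 0.35 2.19 -0.03 -1.3 -1.7 4.8; -1 0 0 0 0 0 0")

```text
clock: 5.57
eef_pos: [494.5, -473.2, 114.5]
tool_rot: [3.136, -0.006, -0.305]
force: [0.2, 0.1, -0.5]
width: 19.0
gripper_force: 58.9
```

```bash
cat > v.py <<'E'
from p import *
import pickle,sys
T=grab("top");S=grab("scene");W=grab("wrist"); pickle.dump((T,S,W),open("v.pkl","wb"))
p,r,s=now(); print(p.round(1),np.degrees(s["tool_rot"]).round(1),s["width"])
def box(im,P,half,w,h):
    u,v=proj(im,P)[0]; x0=int(u-half*w/h);y0=int(v-half);x0=max(x0,0);y0=max(y0,0);hw=int(2*half*w/h)
    c=im["color"][y0:y0+2*half,x0:x0+hw]; print((x0,y0),"scale",w/c.shape[1],h/c.shape[0])
    return cv2.resize(cv2.cvtColor(c,cv2.COLOR_RGB2BGR),(w,h),interpolation=cv2.INTER_CUBIC)
C=[505,-438,40]
a=np.hstack([box(T,C,55,400,300),box(S,C,55,400,300)])
w=cv2.resize(cv2.cvtColor(W["color"],cv2.COLOR_RGB2BGR),(400,300),interpolation=cv2.INTER_AREA)
cv2.imwrite("pics/"+sys.argv[1],np.vstack([a,np.hstack([w,np.zeros_like(w)])]))
E
python3 v.py v1.png
python3 - <<'E'
from p import *
p,r,s=now()
plan([([495.5,-470.2,70],tool(-16.7),4)],-1)
E
```

```text
[ 493.8 -468.7  114.2] [-179.9   -0.3  -17.2] 19.187341377449307
(279, 169) scale 2.73972602739726 2.727272727272727
(200, 210) scale 2.73972602739726 2.727272727272727
-1 0.04 0.03 1.11 -0.0 -0.1 -0.1; -1 0.05 0.03 1.11 -0.0 -0.1 -0.1; -1 0.05 0.02 1.11 -0.0 -0.1 -0.1; -1 0.05 0.02 1.11 -0.0 -0.1 -0.1
```

View pics/v1.png

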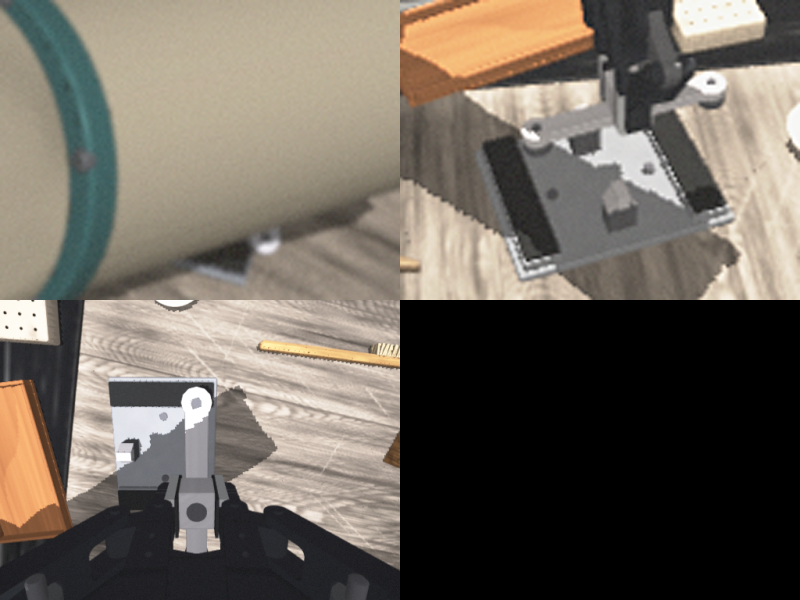

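Scene shows the bar level in the gripper, with its end holes at (533,133) and (709,84). In the wrist view the far end is at (196,402), the hub at (196,511) and the other blade's top at about (125,452). I'll check the offset of the bar in the hand.

Run:
```python
from p import *
import pickle
T,S,W=pickle.load(open("v.pkl","rb"))
p,r,s=now()
yb=r.as_euler("xyz")[2]
hub=p+r.apply([0,0,-18.7]); Rb=r*R.from_euler("x",np.pi)
M=np.array([[-56,0,-11],[56,0,-11],[0,0,12.]])
s_obs=np.array([(133,133),(309,84)])/2.74+[200,210]
P=Rb.apply(M)+hub
print("scene res",(s_obs-proj(S,P[:2])).round(1)," px/mm along bar",((proj(S,P[1:2])-proj(S,P[:1]))/112).round(2))
w_obs=np.array([(196,402-300),(196,511-300)])*1.28
print("wrist res",(w_obs-proj(W,P[1:])).round(1),proj(W,P).round(1))
print("edge_left wrist pred",proj(W,[[515.3,-404.3,41],[511,-403,41],[519,-406,41]]).round(1),(np.array([125,152])*1.28).round(1))
```

```text
scene res [[0.8 2.4]
 [1.2 1.5]]  px/mm along bar [[ 0.57 -0.15]]
wrist res [[ 1.2 -6.3]
 [ 1.3 -6.3]] [[249.9 345.6]
 [249.6 136.8]
 [249.6 276.4]]
edge_left wrist pred [[160.3 201.2]
 [160.8 206.9]
 [160.6 196.1]] [160.  194.6]
```

move_arm(targets="-1 0.04 0.03 1.11 0 -0.1 -0.1; -1 0.05 0.03 1.11 0 -0.1 -0.1; -1 0.05 0.02 1.11 0 -0.1 -0.1; -1 0.05 0.02 1.11 0 -0.1 -0.1; -1 0 0 0.8 0 0 0")

```text
clock: 6.13
eef_pos: [495.3, -470.6, 60.3]
tool_rot: [-3.141, 0.002, -0.295]
force: [0.6, 0.4, -0.9]
width: 19.3
gripper_force: 58.9
```

move_arm(targets="-1 0 0 0.7 0 0 0; -1 0 0 0 0 0 0; -1 0 0 0 0 0 0; -1 0 0 0 0 0 0; -1 0 0 0 0 0 0")

```text
clock: 6.55
eef_pos: [495.9, -472.1, 56.3]
tool_rot: [3.14, -0.0, -0.295]
force: [0.3, 0.9, -1.4]
width: 19.4
gripper_force: 58.9
```

```bash
cat > v2.py <<'E'
from p import *
import pickle,sys
S=grab("scene");W=grab("wrist"); pickle.dump((S,W),open("v.pkl","wb"))
p,r,s=now(); print(p.round(1),np.degrees(s["tool_rot"]).round(1),s["width"],np.array(s["force"]).round(1))
c=S["color"][200:320,215:345]; w=W["color"][60:345,130:370]
a=cv2.resize(c,(520,480),interpolation=cv2.INTER_CUBIC); b=cv2.resize(w,(280,480),interpolation=cv2.INTER_CUBIC)
print("wrist scale",280/240,480/285)
cv2.imwrite("pics/"+sys.argv[1],cv2.cvtColor(np.hstack([a,b]),cv2.COLOR_RGB2BGR))
hub=p+r.apply([0,0,-18.7]); Rb=r*R.from_euler("x",np.pi)
P=Rb.apply([[-56,0,-11],[56,0,-11],[0,0,12.]])+hub
print(((proj(S,P)-[215,200])*4).round()); print(((proj(W,P)-[130,60])*[280/240,480/285]).round())
E
python3 v2.py v2.png
```

```text
[ 495.9 -471.9   56.2] [179.9  -0.  -16.9] 19.405006024063184 [ 0.6  0.1 -0.5]
wrist scale 1.1666666666666667 1.6842105263157894
[[144. 320.]
 [386. 252.]
 [268. 249.]]
[[141. 480.]
 [141. 128.]
 [141. 363.]]
```

View pics/v2.png

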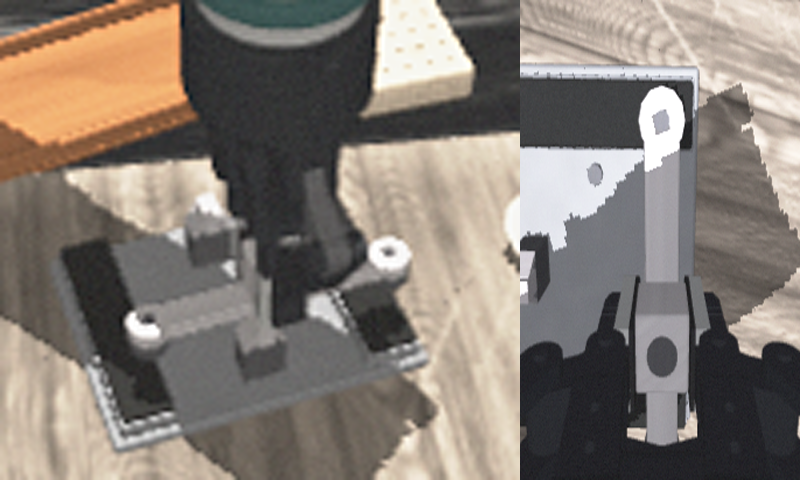

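Scene: bar ends at (146,325) and (389,252), just above the near blade. Wrist: hub at (661,355), base corner at (697,68). I'll use that corner to check the blade relative to the bar in the wrist view alone.

Run:
```python
from p import *
import pickle
S,W=pickle.load(open("v.pkl","rb"))
Rs=R.from_euler("z",-16.7,degrees=True); c=np.array([505.4,-437.2,0])
for z in (4,8): print(proj(W,Rs.apply([[75,-56,z]])+c).round(1), proj(W,Rs.apply([[74,-56,z]])+c).round(1))
print("obs",np.array([177,68])/[1.1667,1.684]+[130,60])
# same corner in initial top/scene
d=pickle.load(open("im0.pkl","rb"))
for n,px in(("top",(605,303)),("scene",(500,452))):
    im=d[n]; print(n,[((proj(im,Rs.apply([[75,-56,z]])+c))/.64).round(0) for z in (4,8)])
```

```text
[[282.4  98.7]] [[282.4 100.4]]
[[283.1  98.5]] [[283.  100.2]]
obs [281.70995114 100.38004751]
top [array([[605., 307.]]), array([[606., 307.]])]
scene [array([[505., 453.]]), array([[505., 451.]])]
```

move_arm(targets="-1 -0.1 -0.07 0.5 0 0 0; -1 -0.1 -0.07 0.5 0 0 0; -1 0 0 0.2 0 0 0; -1 0 0 0.05 0 0 0; -1 0 0 0 0 0 0")

```text
clock: 7.07
eef_pos: [493.9, -469.5, 42.6]
tool_rot: [3.141, 0.001, -0.295]
force: [-0.2, -0.5, -0.5]
width: 18.9
gripper_force: 59.0
```

move_arm(targets="-1 0 0 0.06 0 0 0; -1 0 0 0.06 0 0 0; -1 0 0 0 0 0 0")

```text
clock: 7.32
eef_pos: [494.2, -469.9, 42.2]
tool_rot: [3.14, 0.0, -0.295]
force: [0.2, 0.3, 1.9]
width: 19.0
gripper_force: 59.2
```

move_arm(targets="-1 0 0 0.05 0 0 0; -1 0 0 0 0 0 0; -1 0 0 0 0 0 0")

```text
clock: 7.57
eef_pos: [494.2, -469.9, 42.2]
tool_rot: [3.141, -0.0, -0.295]
force: [-1.6, 1.3, 5.3]
width: 19.4
gripper_force: 59.8
```

move_arm(targets="-1 0 0 -0.04 0 0 0; -0.5 0 0 0 0 0 0; -0.35 0 0 0 0 0 0; -0.25 0 0 0 0 0 0; -0.25 0 0 0 0 0 0")

```text
clock: 7.98
eef_pos: [494.1, -469.6, 41.5]
tool_rot: [3.141, 0.001, -0.295]
force: [-0.1, 0.1, -0.0]
width: 32.0
gripper_force: 0.0
```

move_arm(targets="-0.2 0 0 -1 0 0 0; -0.2 0 0 -1.5 0 0 0; -0.2 0 0 -2 0 0 0; -0.2 0 0 -2 0 0 0; -0.2 0 0 -2 0 0 0")

```text
clock: 8.4
eef_pos: [494.2, -470.1, 129.3]
tool_rot: [3.14, -0.0, -0.295]
force: [0.0, -0.0, 0.8]
width: 34.4
gripper_force: 0.0
```

```bash
python3 v2.py v3.png
```

```text
[ 495.6 -472.3  132.3] [179.7  -0.4 -16.9] 34.34933202857336 [-0.2 -0.5 -0.9]
wrist scale 1.1666666666666667 1.6842105263157894
[[139. 198.]
 [398. 128.]
 [272. 121.]]
[[141. 476.]
 [141. 128.]
 [141. 360.]]
```

View pics/v3.png

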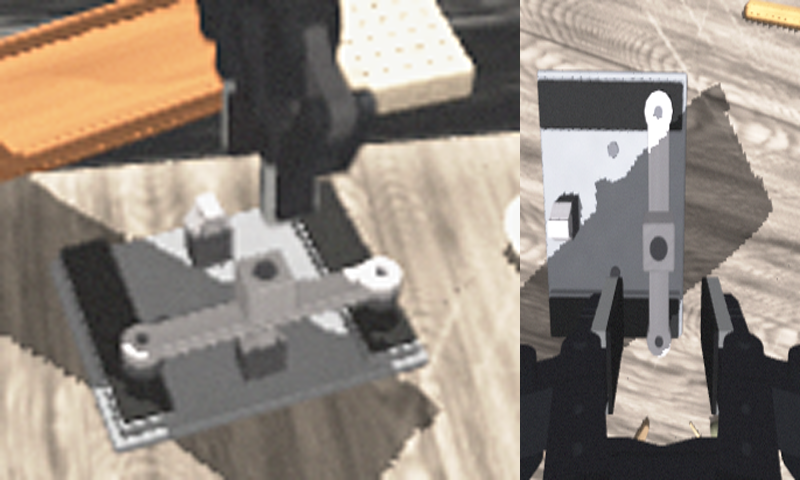

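Scene: the bar's ends are at (142,341) and (380,270), hub hole at (266,268). In the wrist view they are at (658,111), (658,344) and (658,248). I'll fit the pitch.

```bash
cat > g.py <<'E'
from p import *
import pickle
from scipy.optimize import least_squares as LS
def fit(so,wo,S,W,x0):
    M=np.array([[-56,0,16],[56,0,16],[0,0,39.]])
    so=np.array(so)/4+[215,200]; wo=(np.array(wo)-[520,0])/[280/240,480/285]+[130,60]
    def res(q):
        P=R.from_euler("xyz",[0,-q[4],q[3]]).apply(M)+q[:3]
        return np.r_[(proj(S,P)-so).ravel(),(proj(W,P)-wo).ravel()]
    def res2(q): return (res(q).reshape(-1,2)-np.r_[np.zeros((3,2)),np.tile(q[5:7],(3,1))]).ravel() # free wrist shift
    for f,x in((res,x0),(res2,x0+[0,0])):
        r=LS(f,x); q=r.x; u=q[:3]+R.from_euler("xyz",[0,-q[4],q[3]]).apply([0,0,8])
        print("under",u.round(1),"yaw,slope",np.degrees(q[3:5]).round(1),q[5:].round(1),r.fun.round(1))
E
python3 - <<'E'
from g import *
S,W=pickle.load(open("v.pkl","rb"))
fit([(142,341),(380,270),(266,268)],[(658,344),(658,111),(658,248)],S,W,[495,-470,34,-.29,0.])
E
```

```text
under [ 495.9 -470.7   42.4] yaw,slope [-16.8  -0.9] [] [ 0.3 -0.9  0.5  0.4  0.2  0.2  0.3 -0.5 -0.2  0.6 -0.1  0.3]
under [ 493.9 -472.2   44.9] yaw,slope [-16.7  -1. ] [2.7 2.9] [-0.1 -0.7  0.3  0.4 -0.1  0.3  0.2 -0.3 -0.3 -0.1  0.1  0.4]
```

The bar is level to within 1°, so this one looks balanced; I'll re-check it later. Next is the second bar.

Run:
```python
from p import *
p,r,s=now()
Rt=tool(56.6,30); h=[469.0,-77.5,71]
plan([(p+[0,0,70],r,3),(grasp_tcp(h,Rt,100),Rt,17)],-0.25)
print(grasp_tcp(h,Rt,100))
```

```text
-0.25 0.01 0.01 -2.33 0.0 0.0 0.0; -0.25 0.01 0.01 -2.33 0.0 0.0 0.0; -0.25 0.01 0.01 -2.33 0.0 0.0 0.0; -0.25 -0.90 -1.95 0.34 1.2 1.5 -4.2; -0.25 -0.76 -2.00 0.36 1.2 1.5 -4.2
-0.25 -0.62 -2.05 0.38 1.2 1.5 -4.2; -0.25 -0.48 -2.08 0.41 1.2 1.5 -4.2; -0.25 -0.34 -2.10 0.44 1.2 1.5 -4.2; -0.25 -0.19 -2.11 0.48 1.2 1.5 -4.2; -0.25 -0.05 -2.11 0.52 1.2 1.5 -4.2
-0.25 0.09 -2.10 0.56 1.2 1.5 -4.2; -0.25 0.23 -2.07 0.61 1.2 1.5 -4.2; -0.25 0.36 -2.04 0.66 1.2 1.5 -4.2; -0.25 0.49 -1.99 0.71 1.2 1.5 -4.2; -0.25 0.62 -1.94 0.76 1.2 1.5 -4.2
-0.25 0.74 -1.87 0.82 1.2 1.5 -4.2; -0.25 0.85 -1.80 0.88 1.2 1.5 -4.2; -0.25 0.95 -1.71 0.94 1.2 1.5 -4.2; -0.25 1.05 -1.62 1.00 1.2 1.5 -4.2; -0.25 1.14 -1.52 1.06 1.2 1.5 -4.2
[ 446.62295792 -111.43656564  141.40786533]
```

move_arm(targets="-0.25 0.01 0.01 -2.33 0 0 0; -0.25 0.01 0.01 -2.33 0 0 0; -0.25 0.01 0.01 -2.33 0 0 0; -0.25 -0.90 -1.95 0.34 1.2 1.5 -4.2; -0.25 -0.76 -2.00 0.36 1.2 1.5 -4.2")

```text
clock: 8.92
eef_pos: [489.1, -428.8, 192.1]
tool_rot: [-3.108, -0.059, -0.146]
force: [-0.1, 1.3, -1.6]
width: 32.0
gripper_force: 0.0
```

move_arm(targets="-0.25 -0.62 -2.05 0.38 1.2 1.5 -4.2; -0.25 -0.48 -2.08 0.41 1.2 1.5 -4.2; -0.25 -0.34 -2.10 0.44 1.2 1.5 -4.2; -0.25 -0.19 -2.11 0.48 1.2 1.5 -4.2; -0.25 -0.05 -2.11 0.52 1.2 1.5 -4.2")

```text
clock: 9.33
eef_pos: [473.8, -320.0, 173.7]
tool_rot: [-3.047, -0.213, 0.214]
force: [1.0, -1.0, -1.0]
width: 32.2
gripper_force: 0.0
```

move_arm(targets="-0.25 0.09 -2.10 0.56 1.2 1.5 -4.2; -0.25 0.23 -2.07 0.61 1.2 1.5 -4.2; -0.25 0.36 -2.04 0.66 1.2 1.5 -4.2; -0.25 0.49 -1.99 0.71 1.2 1.5 -4.2; -0.25 0.62 -1.94 0.76 1.2 1.5 -4.2")

```text
clock: 9.75
eef_pos: [459.4, -214.0, 157.1]
tool_rot: [-3.051, -0.379, 0.582]
force: [0.2, -0.4, -0.2]
width: 31.8
gripper_force: 0.0
```

move_arm(targets="-0.25 0.74 -1.87 0.82 1.2 1.5 -4.2; -0.25 0.85 -1.80 0.88 1.2 1.5 -4.2; -0.25 0.95 -1.71 0.94 1.2 1.5 -4.2; -0.25 1.05 -1.62 1.00 1.2 1.5 -4.2; -0.25 1.14 -1.52 1.06 1.2 1.5 -4.2")

```text
clock: 10.17
eef_pos: [445.1, -107.9, 140.6]
tool_rot: [-3.123, -0.532, 0.982]
force: [0.1, -0.2, -0.0]
width: 32.2
gripper_force: 0.0
```

move_arm(targets="-0.25 0 0 0 0 0 0; -0.25 0 0 0 0 0 0; -0.25 0 0 0 0 0 0")

```text
clock: 10.42
eef_pos: [445.8, -109.8, 140.4]
tool_rot: [-3.122, -0.53, 0.975]
force: [0.0, 0.2, 0.2]
width: 32.0
gripper_force: 0.0
```

Run:
```python
from p import *
p,r,s=now(); print(p,np.degrees(s["tool_rot"]))
Rt=tool(56.6,30); h=[469.0,-77.5,71]
plan([(grasp_tcp(h,Rt,25),Rt,7)],-0.25)
```

```text
[ 445.82055786 -109.78205129  140.40395878] [-178.87159386  -30.35069856   55.89044322]
-0.25 -0.01 0.04 1.05 -0.1 -0.1 -0.1; -0.25 -0.01 0.03 1.05 -0.1 -0.1 -0.1; -0.25 -0.01 0.03 1.05 -0.1 -0.1 -0.1; -0.25 -0.01 0.03 1.05 -0.1 -0.1 -0.1; -0.25 -0.01 0.03 1.05 -0.1 -0.1 -0.1
-0.25 -0.01 0.03 1.05 -0.1 -0.1 -0.1; -0.25 -0.01 0.02 1.05 -0.1 -0.1 -0.1
```

Before going in I'll locate the hub hole in the wrist image numerically, without viewing a picture.

Run:
```python
from p import *
W=grab("wrist"); g=cv2.cvtColor(W["color"],cv2.COLOR_RGB2GRAY)
Rb=R.from_euler("xyz",np.radians([0,-30,56.6])); h=np.array([469.0,-77.5,71])
P=Rb.apply([[0,0,12],[56,0,-11],[1,0,12],[0,1,12]])+h; q=proj(W,P); print(q.round(1))
for c in q[:2]:
    x,y=map(int,c); k=g[y-14:y+15,x-14:x+15].astype(int)
    lab=cv2.connectedComponentsWithStats((k<130).astype(np.uint8)); 
    for st,ce in zip(lab[2][1:],lab[3][1:]):
        if st[4]>8: print("dark",st,(ce+[x-14,y-14]).round(1))
```

```text
[[251.9 203. ]
 [251.6 124.1]
 [251.9 201.7]
 [250.6 203.1]]
dark [  9   9  13  13 138] [252.  204.2]
dark [12 12  6  7 31] [251.6 124.7]
```

move_arm(targets="-0.25 -0.01 0.03 1.05 -0.1 -0.1 -0.1; -0.25 -0.01 0.03 1.05 -0.1 -0.1 -0.1; -0.25 -0.01 0.03 1.05 -0.1 -0.1 -0.1; -0.25 -0.01 0.03 1.05 -0.1 -0.1 -0.1; -0.25 -0.01 0.03 1.05 -0.1 -0.1 -0.1")

```text
clock: 10.88
eef_pos: [461.2, -88.1, 94.3]
tool_rot: [-3.136, -0.521, 0.987]
force: [0.7, 0.2, -0.5]
width: 32.3
gripper_force: 0.0
```

move_arm(targets="-0.25 -0.01 0.03 1.05 -0.1 -0.1 -0.1; -0.25 -0.01 0.02 1.05 -0.1 -0.1 -0.1; -0.25 0 0 0 0 0 0; -0.25 0 0 0 0 0 0")

```text
clock: 11.22
eef_pos: [466.5, -79.2, 76.1]
tool_rot: [-3.139, -0.519, 0.99]
force: [-0.6, -0.1, 0.2]
width: 31.7
gripper_force: 0.0
```

Run:
```python
from p import *
p,r,s=now(); print(p,np.degrees(s["tool_rot"]),s["force"])
Rt=tool(56.6,30); h=[468.6,-78.1,70.5]
plan([(grasp_tcp(h,Rt,0),Rt,4)],-0.25)
```

```text
[466.50028325 -79.24893015  76.06891955] [-179.86638398  -29.74187084   56.72321597] [-0.60235618 -0.08975906  0.16288369]
-0.25 -0.02 0.03 0.61 -0.0 0.1 0.0; -0.25 -0.02 0.03 0.61 -0.0 0.1 0.0; -0.25 -0.02 0.03 0.61 -0.0 0.1 0.0; -0.25 -0.02 0.03 0.61 -0.0 0.1 0.0
```

move_arm(targets="-0.25 -0.02 0.03 0.61 0 0.1 0; -0.25 -0.02 0.03 0.61 0 0.1 0; -0.25 -0.02 0.03 0.61 0 0.1 0; -0.25 -0.02 0.03 0.55 0 0.1 0; -0.25 0 0 0 0 0 0")

```text
clock: 11.63
eef_pos: [476.2, -73.6, 58.3]
tool_rot: [-3.131, -0.525, 0.991]
force: [-0.2, -0.5, -0.1]
width: 32.6
gripper_force: 0.1
```

move_arm(targets="-1 0 0 0 0 0 0; -1 0 0 0 0 0 0; -1 0 0 0 0 0 0; -1 0 0 0 0 0 0; -1 0 0 0 0 0 0")

```text
clock: 12.05
eef_pos: [475.5, -73.3, 58.8]
tool_rot: [-3.131, -0.526, 0.992]
force: [-1.2, 1.5, -0.5]
width: 19.1
gripper_force: 58.4
```

Run:
```python
from p import *
p,r,s=now(); print(p,np.degrees(s["tool_rot"]),s["width"])
P1=p+r.apply([0,0,-80]); E=np.array([514.5,-404.5,125]); 
plan([(P1,r,4),(E,tool(-16.7),16)],-1)
```

```text
[475.49457641 -73.28100529  58.82028095] [-179.4200233   -30.1094995    56.82114613] 19.144209231238662
-1 0.00 0.00 -2.00 0.0 0.0 0.0; -1 0.00 0.00 -2.00 0.0 0.0 0.0; -1 0.00 0.00 -2.00 0.0 0.0 0.0; -1 0.00 0.00 -2.00 0.0 0.0 0.0; -1 -1.18 1.33 -0.67 -1.2 -1.6 4.5
-1 -1.09 1.43 -0.61 -1.2 -1.6 4.5; -1 -0.99 1.52 -0.55 -1.2 -1.6 4.5; -1 -0.88 1.61 -0.49 -1.2 -1.6 4.5; -1 -0.76 1.68 -0.43 -1.2 -1.6 4.5; -1 -0.64 1.74 -0.38 -1.2 -1.6 4.5
-1 -0.51 1.80 -0.32 -1.2 -1.6 4.5; -1 -0.38 1.84 -0.27 -1.2 -1.6 4.5; -1 -0.24 1.87 -0.22 -1.2 -1.6 4.5; -1 -0.10 1.88 -0.18 -1.2 -1.6 4.5; -1 0.05 1.89 -0.14 -1.2 -1.6 4.5
-1 0.19 1.88 -0.10 -1.2 -1.6 4.5; -1 0.34 1.86 -0.07 -1.2 -1.6 4.5; -1 0.48 1.83 -0.04 -1.2 -1.6 4.5; -1 0.62 1.79 -0.01 -1.2 -1.6 4.5; -1 0.76 1.74 0.01 -1.2 -1.6 4.5
```

Gripped, but about 4 mm higher on the hub than planned, so I'll expect the bar to sit lower at the stand.

move_arm(targets="-1 0 0 -2 0 0 0; -1 0 0 -2 0 0 0; -1 0 0 -2 0 0 0; -1 0 0 -2 0 0 0; -1 -1.18 1.33 -0.67 -1.2 -1.6 4.5")

```text
clock: 12.47
eef_pos: [457.0, -126.2, 129.8]
tool_rot: [-3.109, -0.496, 0.902]
force: [0.5, 0.1, -2.5]
width: 18.9
gripper_force: 59.2
```

move_arm(targets="-1 -1.09 1.43 -0.61 -1.2 -1.6 4.5; -1 -0.99 1.52 -0.55 -1.2 -1.6 4.5; -1 -0.88 1.61 -0.49 -1.2 -1.6 4.5; -1 -0.76 1.68 -0.43 -1.2 -1.6 4.5; -1 -0.64 1.74 -0.38 -1.2 -1.6 4.5")

```text
clock: 12.88
eef_pos: [476.8, -219.7, 126.8]
tool_rot: [-3.045, -0.327, 0.481]
force: [0.2, -0.8, -1.6]
width: 19.1
gripper_force: 59.2
```

move_arm(targets="-1 -0.51 1.80 -0.32 -1.2 -1.6 4.5; -1 -0.38 1.84 -0.27 -1.2 -1.6 4.5; -1 -0.24 1.87 -0.22 -1.2 -1.6 4.5; -1 -0.10 1.88 -0.18 -1.2 -1.6 4.5; -1 0.05 1.89 -0.14 -1.2 -1.6 4.5")

```text
clock: 13.3
eef_pos: [495.8, -312.1, 125.3]
tool_rot: [-3.057, -0.15, 0.092]
force: [0.0, -0.1, -2.8]
width: 18.8
gripper_force: 59.2
```

move_arm(targets="-1 0.19 1.88 -0.10 -1.2 -1.6 4.5; -1 0.34 1.86 -0.07 -1.2 -1.6 4.5; -1 0.48 1.83 -0.04 -1.2 -1.6 4.5; -1 0.62 1.79 -0.01 -1.2 -1.6 4.5; -1 0.76 1.74 0.01 -1.2 -1.6 4.5")

```text
clock: 13.72
eef_pos: [514.9, -404.4, 123.3]
tool_rot: [-3.135, 0.009, -0.294]
force: [0.9, -0.2, -1.5]
width: 19.2
gripper_force: 59.3
```

move_arm(targets="-1 0 0 0 0 0 0; -1 0 0 0 0 0 0; -1 0 0 0 0 0 0")

```text
clock: 13.97
eef_pos: [514.1, -403.4, 122.8]
tool_rot: [-3.133, 0.009, -0.29]
force: [0.4, 0.2, -1.7]
width: 19.5
gripper_force: 59.3
```

```bash
python3 v2.py v4.png
python3 - <<'E'
from p import *
plan([([514.5,-404.5,70],tool(-16.7),4)],-1)
E
```

```text
[ 514.1 -403.5  123.4] [-179.5    0.5  -16.7] 18.970272092334493 [-0.5  0.1 -1.1]
wrist scale 1.1666666666666667 1.6842105263157894
[[ 82.  97.]
 [323.  38.]
 [206.  28.]]
[[142. 480.]
 [142. 128.]
 [142. 363.]]
-1 0.03 0.03 1.33 -0.1 0.1 0.0; -1 0.02 0.03 1.33 -0.1 0.1 0.0; -1 0.02 0.03 1.33 -0.1 0.1 0.0; -1 0.02 0.02 1.33 -0.1 0.1 0.0
```

View pics/v4.png

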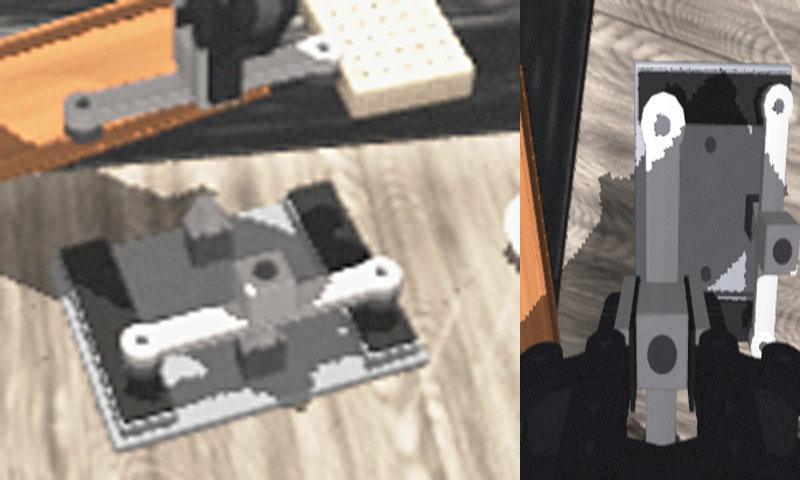

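Bar 1 is still level at the same pixels (142,341) and (380,270). Bar 2 is level in the hand about 2–4 mm lower, with ends at (82,104) and (322,45). I'm lowering it onto edge_left.

move_arm(targets="-1 0.03 0.03 1.33 -0.1 0.1 0; -1 0.02 0.03 1.33 -0.1 0.1 0; -1 0.02 0.03 1.33 -0.1 0.1 0; -1 0.02 0.02 1.33 -0.1 0.1 0; -1 0 0 1.2 0 0 0")

```text
clock: 14.48
eef_pos: [514.7, -404.7, 57.8]
tool_rot: [-3.141, 0.0, -0.291]
force: [0.4, 0.3, -1.4]
width: 19.0
gripper_force: 59.4
```

move_arm(targets="-1 0 0 0.7 0 0 0; -1 0 0 0 0 0 0; -1 0 0 0 0 0 0; -1 0 0 0 0 0 0")

```text
clock: 14.82
eef_pos: [515.2, -406.1, 52.1]
tool_rot: [3.141, -0.001, -0.291]
force: [-0.1, -1.1, -1.5]
width: 18.9
gripper_force: 59.3
```

move_arm(targets="-1 -0.08 -0.09 0.2 0 0 0; -1 -0.07 -0.09 0.2 0 0 0; -1 0 0 0.1 0 0 0; -1 0 0 0 0 0 0")

```text
clock: 15.15
eef_pos: [514.0, -403.1, 46.2]
tool_rot: [3.141, 0.001, -0.291]
force: [-0.4, -0.4, -1.0]
width: 18.8
gripper_force: 59.3
```

move_arm(targets="-1 0 0 0.05 0 0 0; -1 0 0 0.05 0 0 0; -1 0 0 0 0 0 0")

```text
clock: 15.4
eef_pos: [514.1, -403.4, 45.9]
tool_rot: [3.141, 0.0, -0.291]
force: [-0.7, 1.9, 4.1]
width: 18.9
gripper_force: 60.1
```

Contact. I'll release it and look before backing off.

move_arm(targets="-1 0 0 0.03 0 0 0; -0.5 0 0 0 0 0 0; -0.35 0 0 0 0 0 0; -0.25 0 0 0 0 0 0; -0.25 0 0 0 0 0 0")

```text
clock: 15.82
eef_pos: [514.0, -403.6, 44.8]
tool_rot: [3.141, 0.001, -0.291]
force: [0.5, 0.4, 0.9]
width: 32.0
gripper_force: 0.0
```

move_arm(targets="-0.25 0 0 -1 0 0 0; -0.25 0 0 -1.5 0 0 0; -0.25 0 0 -2 0 0 0; -0.25 0 0 -2 0 0 0; -0.25 0 0 -1 0 0 0")

```text
clock: 16.23
eef_pos: [515.0, -405.0, 124.0]
tool_rot: [3.139, -0.004, -0.291]
force: [0.3, -0.8, -0.4]
width: 31.9
gripper_force: 0.0
```

move_arm(targets="-0.25 0 0 0 0 0 0; -0.25 0 0 0 0 0 0; -0.25 0 0 0 0 0 0; -0.25 0 0 0 0 0 0; -0.25 0 0 0 0 0 0")

```text
clock: 16.65
eef_pos: [513.6, -402.9, 118.9]
tool_rot: [-3.141, 0.002, -0.291]
force: [-0.7, -0.7, -0.9]
width: 31.9
gripper_force: 0.0
```

```bash
python3 v2.py v5.png
```

```text
[ 513.7 -403.2  119.2] [ 1.80e+02  1.00e-01 -1.67e+01] 31.708511372467648 [ 0.9 -0.   0.2]
wrist scale 1.1666666666666667 1.6842105263157894
[[ 82. 105.]
 [321.  45.]
 [204.  35.]]
[[141. 480.]
 [142. 128.]
 [142. 363.]]
```

View pics/v5.png

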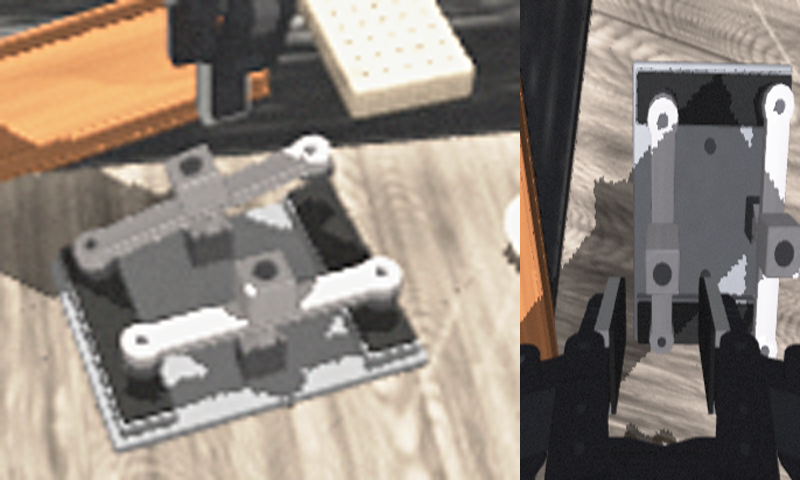

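Bar 2 has tipped: its -x end at (91,246) is down and its +x end at (313,149) is up, hub hole at (191,164). Bar 1 stays level. I'll fit bar 2's tilt and re-grip it along its own axis.

Run:
```python
from g import *
S,W=pickle.load(open("v.pkl","rb"))
fit([(91,246),(313,149),(191,164)],[(661,342),(662,120),(662,273)],S,W,[514,-404,34,-.29,0.2])
Rt=tool(-16.7,12); Rb=R.from_euler("xyz",np.radians([0,-12,-16.7]))
print("hub if pivot at edge",np.array([514.3,-404,42])+Rb.apply([0,0,19]))
```

```text
under [ 514.3 -403.5   42. ] yaw,slope [-16.9  12.6] [] [ 0.1 -0.5 -0.4  0.   0.2  0.3  0.3 -0.1  0.1  0.  -0.3  0. ]
under [ 513.6 -404.7   43.1] yaw,slope [-16.8  12.7] [1.8 0.9] [ 0.1 -0.3 -0.3  0.1  0.2  0.4  0.1 -0.1  0.1 -0.2 -0.2  0.2]
hub if pivot at edge [ 510.51629261 -402.86483338   60.58480441]
```

Run:
```python
from g import *
Rb=R.from_euler("xyz",np.radians([0,-12.5,-16.8])); Rt=tool(-16.8,12.5); h=np.array([514.1,-403.8,42])+Rb.apply([0,0,19])
print(h)
plan([(grasp_tcp(h,Rt,40),Rt,5),(grasp_tcp(h,Rt,2),Rt,5)],-0.25)
print(grasp_tcp(h,Rt,2))
```

```text
[ 510.16316461 -402.61139932   60.54962414]
-0.25 -0.16 0.01 0.76 -0.0 2.5 0.0; -0.25 -0.20 0.01 0.75 -0.0 2.5 0.0; -0.25 -0.23 0.01 0.74 -0.0 2.5 0.0; -0.25 -0.26 0.01 0.73 -0.0 2.5 0.0; -0.25 -0.29 0.01 0.72 -0.0 2.5 0.0
-0.25 0.00 0.00 0.76 0.0 0.0 0.0; -0.25 0.00 0.00 0.76 0.0 0.0 0.0; -0.25 0.00 0.00 0.76 0.0 0.0 0.0; -0.25 0.00 0.00 0.76 0.0 0.0 0.0; -0.25 0.00 0.00 0.76 0.0 0.0 0.0
[ 513.62343572 -403.65611676   44.24548082]
```

move_arm(targets="-0.25 -0.16 0.01 0.76 0 2.5 0; -0.25 -0.20 0.01 0.75 0 2.5 0; -0.25 -0.23 0.01 0.74 0 2.5 0; -0.25 -0.26 0.01 0.73 0 2.5 0; -0.25 -0.29 0.01 0.72 0 2.5 0")

```text
clock: 17.17
eef_pos: [505.8, -401.4, 81.5]
tool_rot: [3.14, -0.219, -0.29]
force: [1.5, -0.6, -0.1]
width: 32.2
gripper_force: 0.0
```

move_arm(targets="-0.25 0 0 0 0 0 0; -0.25 0 0 0 0 0 0; -0.25 0 0 0 0 0 0")

```text
clock: 17.42
eef_pos: [506.9, -402.2, 82.5]
tool_rot: [3.141, -0.218, -0.291]
force: [0.5, 0.3, 0.1]
width: 32.2
gripper_force: 0.0
```

Run:
```python
from g import *
p,r,s=now(); print(p,np.degrees(s["tool_rot"]))
Rb=R.from_euler("xyz",np.radians([0,-12.5,-16.8])); Rt=tool(-16.8,12.5); h=np.array([514.1,-403.8,42])+Rb.apply([0,0,19])
plan([(grasp_tcp(h,Rt,2),Rt,5)],-0.25)
```

```text
[ 506.87695666 -402.20421118   82.5022021 ] [179.94746419 -12.49031657 -16.65176656]
-0.25 -0.03 -0.01 0.78 0.0 0.0 0.0; -0.25 -0.03 -0.01 0.78 0.0 0.0 0.0; -0.25 -0.03 -0.01 0.78 0.0 0.0 0.0; -0.25 -0.03 -0.01 0.78 0.0 0.0 0.0; -0.25 -0.03 -0.01 0.78 0.0 0.0 0.0
```

move_arm(targets="-0.25 -0.03 -0.01 0.78 0 0 0; -0.25 -0.03 -0.01 0.78 0 0 0; -0.25 -0.03 -0.01 0.78 0 0 0; -0.25 -0.03 -0.01 0.78 0 0 0; -0.25 -0.03 -0.01 0.7 0 0 0")

```text
clock: 17.83
eef_pos: [513.0, -402.7, 43.1]
tool_rot: [3.141, -0.217, -0.29]
force: [0.4, 0.5, 0.9]
width: 31.9
gripper_force: 0.0
```

move_arm(targets="-1 0 0 0 0 0 0; -1 0 0 0 0 0 0; -1 0 0 0 0 0 0; -1 0 0 0 0 0 0; -1 0 0 0 0 0 0")

```text
clock: 18.25
eef_pos: [512.8, -403.2, 44.7]
tool_rot: [3.141, -0.218, -0.291]
force: [-0.2, -0.7, -1.3]
width: 19.0
gripper_force: 59.7
```

Run:
```python
from g import *
p,r,s=now(); print(p,np.degrees(s["tool_rot"]),s["width"],s["force"])
# tray centre from both views' corners
d=pickle.load(open("im0.pkl","rb"));T=d["top"];S=d["scene"]
ct=np.array([(380,254),(452,264),(428,412),(356,400)])*.64; cs=np.array([(413,306),(441,343),(318,384),(297,343)])*.64
L=np.array([[90,45,16],[90,-45,16],[-90,-45,16],[-90,45,16.]])
f=lambda q:np.r_[(proj(T,R.from_euler("z",q[2]).apply(L)+[q[0],q[1],0])-ct).ravel(),(proj(S,R.from_euler("z",q[2]).apply(L)+[q[0],q[1],0])-cs).ravel()]
q=LS(f,[535,-267,-.17]).x; print("tray",q[:2].round(1),np.degrees(q[2]).round(1),f(q).round(1))
yaw=np.degrees(q[2])
plan([(p+[0,0,70],r,5),([q[0],q[1],110],tool(yaw),8)],-1)
```

```text
[ 512.80082282 -403.16016731   44.74692827] [179.96004794 -12.49128391 -16.6578478 ] 18.959974028424718 [-0.15652036 -0.70136581 -1.34347713]
tray [ 534.2 -267.9] -10.3 [ 0.5 -0.2  0.9  0.7  1.5  0.2 -0.7 -0.1 -0.4 -1.5  0.4 -1.3 -0.  -0.1
 -0.9 -1.2]
-1 0.30 0.00 -1.37 0.0 0.0 0.0; -1 0.30 0.00 -1.37 0.0 0.0 0.0; -1 0.30 0.00 -1.37 0.0 0.0 0.0; -1 0.30 0.00 -1.37 0.0 0.0 0.0; -1 0.30 0.00 -1.37 0.0 0.0 0.0
-1 -0.24 -1.70 0.01 0.1 -1.6 -0.8; -1 -0.21 -1.70 0.02 0.1 -1.6 -0.8; -1 -0.19 -1.70 0.02 0.1 -1.6 -0.8; -1 -0.16 -1.70 0.03 0.1 -1.6 -0.8; -1 -0.14 -1.71 0.04 0.1 -1.6 -0.8
-1 -0.11 -1.71 0.04 0.1 -1.6 -0.8; -1 -0.09 -1.71 0.05 0.1 -1.6 -0.8; -1 -0.06 -1.71 0.06 0.1 -1.6 -0.8
```

move_arm(targets="-1 0.3 0 -1.37 0 0 0; -1 0.3 0 -1.37 0 0 0; -1 0.3 0 -1.37 0 0 0; -1 0.3 0 -1.37 0 0 0; -1 0.3 0 -1.37 0 0 0")

```text
clock: 18.67
eef_pos: [512.5, -402.9, 115.5]
tool_rot: [3.141, -0.218, -0.291]
force: [1.1, -1.0, -1.1]
width: 19.4
gripper_force: 59.7
```

move_arm(targets="-1 -0.24 -1.7 0.01 0.1 -1.6 -0.8; -1 -0.21 -1.7 0.02 0.1 -1.6 -0.8; -1 -0.19 -1.7 0.02 0.1 -1.6 -0.8; -1 -0.16 -1.7 0.03 0.1 -1.6 -0.8; -1 -0.14 -1.71 0.04 0.1 -1.6 -0.8")

```text
clock: 19.08
eef_pos: [526.1, -317.5, 112.1]
tool_rot: [3.139, -0.077, -0.22]
force: [-0.1, -0.3, -2.1]
width: 19.1
gripper_force: 59.8
```

move_arm(targets="-1 -0.11 -1.71 0.04 0.1 -1.6 -0.8; -1 -0.09 -1.71 0.05 0.1 -1.6 -0.8; -1 -0.06 -1.71 0.06 0.1 -1.6 -0.8; -1 0 0 0 0 0 0; -1 0 0 0 0 0 0")

```text
clock: 19.5
eef_pos: [534.9, -266.5, 109.9]
tool_rot: [-3.14, 0.005, -0.176]
force: [-0.5, -1.0, -1.4]
width: 19.0
gripper_force: 59.8
```

Run:
```python
from p import *
plan([([534.2,-267.9,25],tool(-10.3),5)],-1)
```

```text
-1 -0.00 0.03 1.70 -0.0 0.1 0.0; -1 -0.00 0.03 1.70 -0.0 0.1 0.0; -1 -0.00 0.03 1.70 -0.0 0.1 0.0; -1 -0.01 0.03 1.70 -0.0 0.1 0.0; -1 -0.01 0.03 1.70 -0.0 0.1 0.0
```

move_arm(targets="-1 0 0.03 1.7 0 0.1 0; -1 0 0.03 1.7 0 0.1 0; -1 0 0.03 1.7 0 0.1 0; -1 0 0.03 1.7 0 0.1 0; -1 0 0.03 1.6 0 0.1 0")

```text
clock: 19.92
eef_pos: [532.8, -270.8, 25.6]
tool_rot: [-3.141, -0.004, -0.181]
force: [1.0, -0.3, -1.0]
width: 18.9
gripper_force: 59.8
```

move_arm(targets="-1 0 0 0.3 0 0 0; -1 0 0 0.2 0 0 0; -1 0 0 0 0 0 0; -1 0 0 0 0 0 0")

```text
clock: 20.25
eef_pos: [534.0, -270.0, 22.0]
tool_rot: [-3.141, -0.004, -0.179]
force: [0.1, -0.4, -1.9]
width: 19.1
gripper_force: 59.8
```

move_arm(targets="-1 0 0 0.2 0 0 0; -1 0 0 0.2 0 0 0; -1 0 0 0 0 0 0")

```text
clock: 20.5
eef_pos: [533.8, -268.9, 17.1]
tool_rot: [-3.14, -0.003, -0.178]
force: [-0.8, 0.6, -1.3]
width: 19.3
gripper_force: 59.8
```

move_arm(targets="-1 0 0 0.1 0 0 0; -1 0 0 0.05 0 0 0; -1 0 0 0 0 0 0")

```text
clock: 20.75
eef_pos: [533.6, -268.9, 15.4]
tool_rot: [-3.14, -0.003, -0.179]
force: [-0.5, -0.2, -1.3]
width: 19.1
gripper_force: 59.8
```

move_arm(targets="-1 0 0 0.05 0 0 0; -1 0 0 0.05 0 0 0; -1 0 0 0 0 0 0")

```text
clock: 21.0
eef_pos: [533.5, -269.0, 14.3]
tool_rot: [-3.14, -0.003, -0.179]
force: [-0.1, -0.7, -1.5]
width: 19.4
gripper_force: 59.8
```

move_arm(targets="-1 0 0 0.05 0 0 0; -1 0 0 0 0 0 0")

```text
clock: 21.17
eef_pos: [533.6, -269.0, 13.9]
tool_rot: [-3.14, -0.003, -0.179]
force: [0.0, -0.2, -1.2]
width: 19.0
gripper_force: 59.8
```

move_arm(targets="-1 0 0 0.05 0 0 0; -1 0 0 0.03 0 0 0; -1 0 0 0 0 0 0")

```text
clock: 21.42
eef_pos: [533.7, -269.1, 13.3]
tool_rot: [-3.14, -0.003, -0.179]
force: [0.5, 0.1, 0.6]
width: 19.1
gripper_force: 60.0
```

move_arm(targets="-1 0 0 0.05 0 0 0; -1 0 0 0 0 0 0")

```text
clock: 21.58
eef_pos: [533.8, -269.1, 13.0]
tool_rot: [-3.14, -0.003, -0.179]
force: [-0.2, 1.0, 3.2]
width: 19.0
gripper_force: 60.5
```

Contact with the tray floor. I'll release, rise, and move aside to the robot's left so the top view is clear.

move_arm(targets="-0.5 0 0 0 0 0 0; -0.35 0 0 0 0 0 0; -0.25 0 0 0 0 0 0; -0.25 0 0 0 0 0 0")

```text
clock: 21.92
eef_pos: [533.6, -269.0, 12.5]
tool_rot: [-3.14, -0.003, -0.179]
force: [-0.4, 0.8, 0.5]
width: 31.8
gripper_force: 0.0
```

move_arm(targets="-0.25 0 0 -1 0 0 0; -0.25 0 0 -2 0 0 0; -0.25 0 0 -3.5 0 0 0; -0.25 0 0 -4 0 0 0; -0.25 0 0 -4 0 0 0")

```text
clock: 22.33
eef_pos: [532.4, -269.0, 159.4]
tool_rot: [-3.14, -0.001, -0.179]
force: [1.3, 0.9, 0.3]
width: 32.0
gripper_force: 0.0
```

move_arm(targets="-0.25 0 0 -4 0 0 0; -0.25 0 -4 -1 0 0 0; -0.25 0 -4 0 0 0 0; -0.25 0 -4 0 0 0 0; -0.25 0 -4 0 0 0 0")

```text
clock: 22.75
eef_pos: [561.5, -110.2, 209.2]
tool_rot: [-3.139, -0.004, -0.18]
force: [0.5, -0.7, -0.9]
width: 32.1
gripper_force: 0.0
```

move_arm(targets="-0.25 0 -4 0 0 0 0; -0.25 0 -4 0 0 0 0; -0.25 0 -4 0 0 0 0; -0.25 0 -4 0 0 0 0; -0.25 0 -4 0 0 0 0")

```text
clock: 23.17
eef_pos: [596.8, 87.1, 209.0]
tool_rot: [-3.14, -0.003, -0.179]
force: [0.9, 0.3, -0.4]
width: 32.4
gripper_force: 0.0
```

Run:
```python
from p import *
S=grab("scene");T=grab("top")
p,r,s=now(); print(p.round(1),s["clock"])
a=cv2.resize(S["color"][120:330,90:370],(400,300),interpolation=cv2.INTER_CUBIC); b=cv2.resize(T["color"],(400,300),interpolation=cv2.INTER_AREA)
c=cv2.resize(S["color"][185:320,180:350],(400,300),interpolation=cv2.INTER_CUBIC); d=cv2.resize(T["color"][150:285,220:400],(400,300),interpolation=cv2.INTER_CUBIC)
cv2.imwrite("pics/fin.png",cv2.cvtColor(np.vstack([np.hstack([a,b]),np.hstack([c,d])]),cv2.COLOR_RGB2BGR))
```

```text
[597.4  95.1 207.6] 23.2667
```

View pics/fin.png

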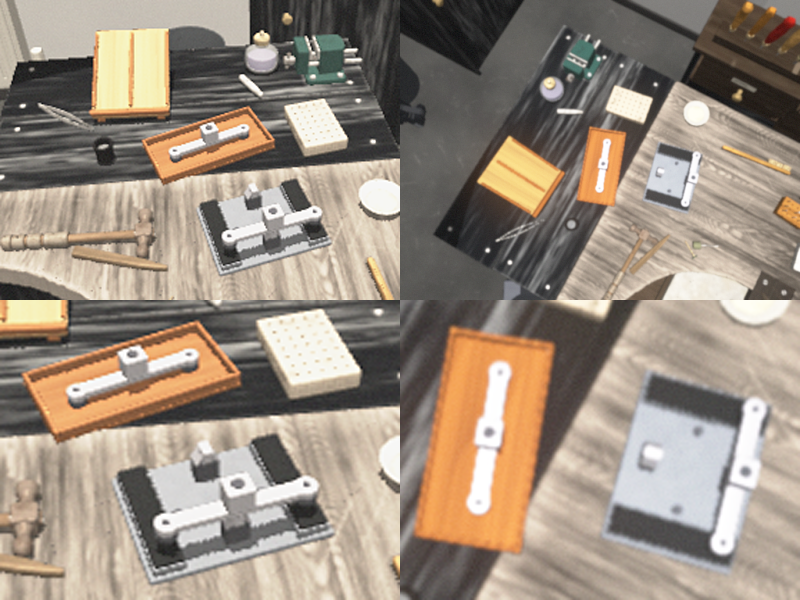

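The final picture shows bar 2 flat in the tray, hub at (133,355) lower left. Bar 1 is level on its knife edge with ends at (165,523) and (312,487). The loupe, punch and lamp haven't moved, so I'm handing the job in.

```bash
python3 -c "
from cell import order; print(order.finish_job())"
```

```text
the job is handed in; nothing more can be done
None
```

I tried both bars and handed the job in at about 23 s: the balanced bar rests level on edge_right, the one that dropped an end lies flat in the tray, hub up, and nothing else on the bench appears to have moved.

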